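Ratchet a glue-up clamp shut on a model's base

TASK

Close the glue-up clamp on the two wooden base halves, using its ratchet wrench only: flip the direction lever clockwise to tighten, then swing the wrench handle counter-clockwise (seen from above) close to its stop to feel that it free-wheels and the jaw stays put, then work it clockwise, stroke by stroke. Squeeze the halves tight together against the fence, firmly (about 30 N) but never more than 55 N, never back the jaw off, leave the lever at tighten, let go, and do not disturb the windmill, the matchbox or the glue bottle.

Things in the scene. Friction and masses are not known exactly. Their poses are not given: they have to be found in the camera images.
- clamp: The glue-up clamp, fixed to the table: a white chipboard bed 130 (x) x 330 (y) x 12 mm. Origin on the table directly below the wrench's turning axis; +y runs along the bed from the grey drive housing (76 x 76 mm, top 58 mm above the table) past jaw, half A, half B to the fence (bed spans y -62 to +268 mm). The wrench handle points to -x at joint 0. The bed may be yawed.
- fence: Dark wooden stop bar 100 x 26 x 40 mm bolted on the bed. Origin at the middle of the bottom edge of the face that looks at the halves (that face is the plane y = 0 of its frame). Its place along the bed differs from start to start.
- jaw (a joint): Travel of the jaw (m): 0 at the start, grows as the jaw closes towards the fence (+y of the clamp), range -0.014 to 0.036. A rack moves it 12 mm for each radian that the toothed wheel under the wrench turns (clockwise closes). Friction in the drive (0.6 N m at the wheel) keeps the jaw where it is left, also under load.
- pad: Black rubber pressure pad, 64 wide x 8 thick x 26 mm tall, on springs 9 mm in front of the steel jaw. Origin at the middle of its back face, on the bed; its pressing face is 8 mm further towards +y of the clamp. The springs give 7 N per mm and bottom after 9 mm (63 N); beyond that the force climbs very steeply.
- half_a: Loose wooden half of a model's base, 80 (x) x 64 (y) x 22 mm, topped with match sticks, 0.11 kg, lying on the bed next to the pad. Origin at the centre of its underside. Gaps between pad, halves and fence add up to 9 to 17 mm at the start.
- half_b: The other, identical half, between half A and the fence. Origin at the centre of its underside.
- wrench (a joint): Swing of the ratchet wrench (rad) about the vertical axis: positive = clockwise from above, 0 = handle towards -x of the clamp, stops at -0.75 and +0.75; at the start between -0.15 and 0.45. The wheel has 16 teeth, so up to 0.4 rad of a stroke is lost before it catches.
- wrench_axis (a point): Point on the wrench's turning axis, at the top of its head, 78 mm above the table. Felt at the knob along its circle, with the handle halted: free-wheeling under 1.5 N (clicks to 4 N in motion); driving the jaw in the open about 4 N (6 N in motion); pad pressing with 18 N about 6.5 N, 30 N about 8 N, 55 N about 10.5 N.
- knob_center (a point): Centre of the upright wooden knob at the end of the handle, 105 mm from the turning axis, 103 mm above the table. The knob is a 24 mm cylinder 46 mm tall (80 to 126 mm above the table), spinning freely about its own vertical axis; it is the place to hold the wrench, from above.
- lever (a joint): Direction lever of the ratchet (rad), on top of the wrench: positive (clockwise from above about its own pivot) = the wrench drives clockwise and tightens, negative = it drives counter-clockwise and backs the jaw off. It springs over centre to either side, range -0.34 to 0.34; it rests between 0.09 and 0.34 to either side, depending on how the pawl sits on the teeth. Starts negative. About 1 N at its fin flips it.
- lever_tip (a point): Middle of the lever's upright dark steel fin, 18 long (towards the pivot) x 6 wide x 24 mm tall (84 to 108 mm above the table), 34 mm from the lever's pivot and near the wrench's turning axis. This point is 98 mm above the table.
- lever_pivot (a point): Point on the lever's vertical pivot axis, 98 mm above the table; the pivot sits on the handle, 48 mm from the wrench's turning axis towards the knob.
- windmill: Bystander: model windmill of match sticks, 85 x 85 mm base, 130 mm tall. Origin under its centre.
- matchbox: Bystander: matchbox 53 x 36 x 15 mm. Origin under its centre.
- glue: Bystander: white glue bottle, 44 mm across, 120 mm tall. Origin under its centre.
Not all that is in view belongs to the job. What is shaped like the half_a but turquoise is not meant.

How it is judged:
By the outcome, as a careful person would: the job done as asked, in the order asked, and still so for the second after the job is handed in, with the robot touching nothing.
It also fails if it takes over 64 s, if anything falls off the work surface, if the arm or the gripper's body presses on something with over 40 N, if the wrist force passes 120 N, or if a joint passes its speed limit or range.

ROBOT

A 6-joint arm with a two-finger parallel gripper is mounted at the origin on the work surface. World frame = base frame: x ahead of the robot, y to its left, z up, the work surface at z = 0. Lengths are in m, angles in degrees, forces in N, time in s.
With the tool pointing down it reaches from about 0.3 to 0.875 m from the base axis. Payload 6.4 kg.
Tool frame: the origin (TCP) lies at the very end of the fingers, on their centre line; the grasp point (between the pads) lies manip.hold_point_z behind it (manip.hold_point_z is the distance from the TCP to the grasp point, in m); z points along the fingers, y is the direction in which the jaws open and shut (so a half turn about z gives the same grasp; the last joint's range is limited). The gripper opens to 85 mm and grips with 20 to 120 N. Pads are 22 mm wide; open, the fingers measure 114 mm over their backs; the gripper's body (76 mm by 85 mm) begins 54 mm behind the grasp point. The pads swing forward as they close: fully open they stand 13 mm farther back than shut.
Start: joints at [61.748, 10.359, 92.074, -0, 77.567, -11.82], TCP at [0.163, 0.552, 0.231] pointing down, gripper open.
Joint ranges: [-171.53, 171.53], [-51.25, 118.39], [17.06, 147.69], [-65.23, 245.23], [0, 150.52], [-178.68, 178.68]. Speed limits (degrees/s): [147.25, 147.25, 172.46, 180, 180, 180].

INTERFACE

Orientations are given as [roll, pitch, yaw] about the fixed x, y, z axes, in that order (R = Rz(yaw) Ry(pitch) Rx(roll)).
In Python, from cell import manip, cams gives the robot as it stands.
- The arm moves only by the shell command python3 -m creep 'ROWS' [FORCE]. ROWS is JSON, a list of rows, each an object with "delta_pos": the shift along the tool's x, y, z in mm, a list of three; "twist": the turn about the tool's z in degrees; "hand": the opening, from 0 (shut) to 1 (fully open). In form: [{"delta_pos": [tx, ty, tz], "twist": twist, "hand": hand}, ...]. A call has 1 to 5 rows; each row shifts and turns the pose as measured when the row begins, along the tool's axes as they then stand; what a row does not reach is not made up. A row lasts 1/12 s, in which the tool goes at most 41.7 mm and 7.16 degrees, less where a joint would pass 70% of its speed; a pose out of reach is approached as far as the arm can. A call is refused whole if a number of a shift passes 41.7 or a number of a turn 7.16, either way. A call with a gripper value outside its range is refused whole. The fingers move at their own pace and stop on an object; FORCE is the grip in N (left out, the last holds). Time passes only in rows, so rows that do not move let the fingers close. It gives the time, the measured TCP pose, the force and the opening at its end, in the units of the state.
- manip.read_state(): the state, without advancing time (a new reading comes with each control period).
- cams.camera(name): name is "scene" or "side" or "wrist"; returns the picture (400x640x3 uint8, red, green, blue); there is no depth.
- cams.calibration(name): a dict with "K" (3x3 intrinsics, pixels), "camera_from_world" (4x4, takes a point from world to camera coordinates). Camera axes: x right, y up, looking along -z (the intrinsics and any distortion apply to the point x, -y, -z); pixel columns grow to the right and rows downward; lengths in m; the calibration is good to about 2 mm. A picture is of the moment at which its call begins: read the wrist's pose just before it. calibration takes no time and is no camera call; for the wrist camera it gives the pose at the moment of the call.
- manip.hand_in(): hands the job in, once; it reports no verdict.
The state is a dict: "t": time; "joint_positions": joint angles; "joint_vel": joint speeds; "joint_torque": joint torques, N m; "eef_pos": TCP position; "ee_rot": TCP orientation; "force": force on the tool from outside, world axes, zero at the start; "ft_torque": the same for the moment, N m; "opening": opening from 0.0 (shut) to 1.0 (fully open).
Only numpy, scipy, OpenCV 4.12 (cv2) and the standard library are available. Lean on these libraries where they do the work, as an engineer would, in place of code of your own. Each camera call takes 0.05 s, during which the arm holds its last target.

## Working session

There is one attempt and no reset: what is moved stays moved. The work goes in short steps, Python scripts to look and compute and a shell command to move; the robot and the scene stay as the last step left them, time stands still between calls to the robot, and variables do not carry over. Pictures are saved under pics/ and viewed, and the job is handed in when it is done.

```bash
ls; mkdir -p pics
python3 - <<'E'
from cell import manip,cams
import cv2,numpy as np
print(manip.read_state(), manip.hold_point_z)
for n in ["scene","side","wrist"]:
    c=cams.calibration(n); print(n,np.round(c["K"],1).tolist(),np.round(c["camera_from_world"],3).tolist(),[k for k in c])
    im=cams.camera(n); cv2.imwrite(f"pics/{n}0.png",im[:,:,::-1])
E
```

```text
pics
{'t': 0.0, 'joint_positions': array([ 6.17477941e+01,  1.04015072e+01,  9.21327216e+01, -1.08191535e-03,
        7.75692372e+01, -1.18215444e+01]), 'joint_vel': array([-0.05093027, -0.04462213, -0.0434026 , -0.11541005, -0.04803401,
       -0.02169797]), 'joint_torque': array([-2.09572725e-03, -4.44862962e+01, -3.51339233e+01, -5.57696094e-04,
        9.28847061e-03,  4.38511393e-05]), 'eef_pos': array([0.16236781, 0.55100345, 0.23037898]), 'ee_rot': array([-1.79898512e+02, -2.01627342e-02,  1.63569555e+02]), 'force': array([-1.38647539,  0.10047688,  0.91681139]), 'ft_torque': array([ 0.0038581 , -0.00537871, -0.03290107]), 'opening': 0.9982192955328832} 0.0187
scene [[458.0, 0.0, 322.5], [0.0, 458.0, 194.6], [0.0, 0.0, 1.0]] [[0.271, 0.962, 0.014, -0.15], [-0.678, 0.181, 0.712, 0.272], [0.683, -0.203, 0.702, -1.692], [0.0, 0.0, 0.0, 1.0]] ['K', 'camera_from_world']
side [[499.0, 0.0, 320.9], [0.0, 499.0, 198.1], [0.0, 0.0, 1.0]] [[0.922, -0.388, -0.016, -0.477], [0.248, 0.556, 0.793, -0.199], [-0.299, -0.735, 0.609, -1.271], [0.0, 0.0, 0.0, 1.0]] ['K', 'camera_from_world']
wrist [[338.5, 0.0, 323.1], [0.0, 338.5, 196.5], [0.0, 0.0, 1.0]] [[0.283, 0.959, -0.0, -0.576], [-0.915, 0.27, -0.3, 0.038], [-0.288, 0.085, 0.954, -0.379], [0.0, 0.0, 0.0, 1.0]] ['K', 'camera_from_world']
```

View pics/scene0.png

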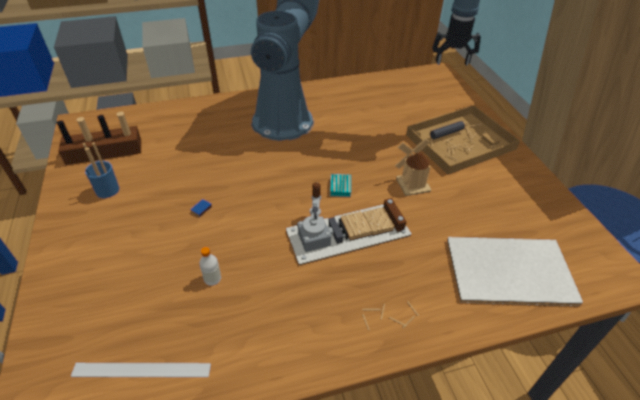

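View pics/side0.png

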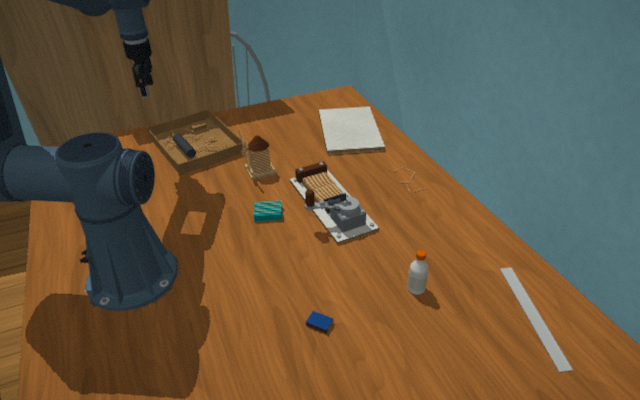

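View pics/wrist0.png

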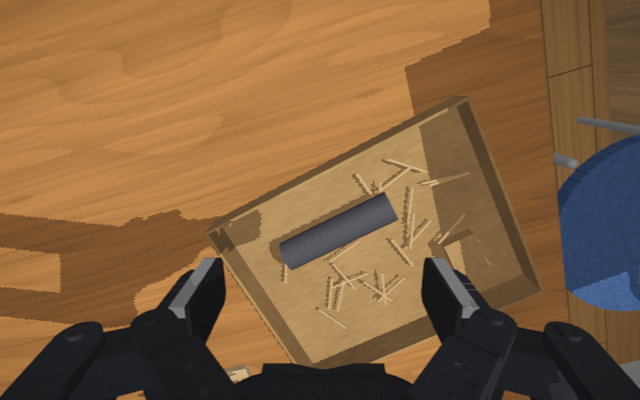

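The scene view shows the clamp at about (350,235) with its wrench knob at (316,190). The windmill is at (415,175), the turquoise half decoy at (340,185), the glue at (209,267) and the matchbox at (201,208). I'll enlarge the clamp next.

```bash
cat > h.py <<'E'
from cell import manip,cams
import cv2,numpy as np
from scipy.optimize import least_squares
def snap(n,f,box=None,s=1):
    cal=cams.calibration(n); im=cams.camera(n)[:,:,::-1]
    cv2.imwrite("pics/full_"+f,im)
    np.savez("pics/"+f[:-4]+".npz",K=cal["K"],T=cal["camera_from_world"])
    if box: crop("pics/full_"+f,f,box,s)
    else: cv2.imwrite("pics/"+f,im)
def crop(src,f,box,s):
    im=cv2.imread(src);u0,v0,u1,v1=box
    cv2.imwrite("pics/"+f,cv2.resize(im[v0:v1,u0:u1],None,fx=s,fy=s,interpolation=cv2.INTER_CUBIC))
def proj(K,T,p):
    c=T[:3,:3]@np.asarray(p,float)+T[:3,3]; q=K@np.array([c[0],-c[1],-c[2]]); return q[:2]/q[2]
def ray(K,T,uv):
    d=np.linalg.inv(K)@np.array([uv[0],uv[1],1.]); d=T[:3,:3].T@np.array([d[0],-d[1],-d[2]])
    return -T[:3,:3].T@T[:3,3], d/np.linalg.norm(d)
def atz(K,T,uv,z):
    o,d=ray(K,T,uv); return o+d*(z-o[2])/d[2]
def tri(obs):  # [(K,T,uv)]
    A=np.zeros((3,3));b=np.zeros(3);R=[]
    for K,T,uv in obs:
        o,d=ray(K,T,uv);P=np.eye(3)-np.outer(d,d);A+=P;b+=P@o;R.append((o,P))
    p=np.linalg.solve(A,b); return p,[np.linalg.norm(P@(p-o)) for o,P in R]
E
python3 - <<'E'
from h import *
crop("pics/scene0.png","s1.png",(270,150,430,270),5)
crop("pics/side0.png","d1.png",(240,120,400,240),5)
for n in["scene","side"]:
    c=cams.calibration(n)
    for nm,uv in [("knobtop",{"scene":(316,184),"side":(310,192)}[n]),("wm",{"scene":(413,192),"side":(261,180)}[n]),("glue",{"scene":(211,282),"side":(418,290)}[n]),("mb",{"scene":(201,210),"side":(320,325)}[n])]:
        print(n,nm,atz(c["K"],c["camera_from_world"],uv,.126 if nm=="knobtop" else 0).round(3))
E
```

```text
scene knobtop [ 0.489 -0.003  0.126]
scene wm [0.473 0.316 0.   ]
scene glue [ 0.647 -0.326  0.   ]
scene mb [ 0.381 -0.328  0.   ]
side knobtop [ 0.485 -0.008  0.126]
side wm [0.424 0.273 0.   ]
side glue [ 0.637 -0.329  0.   ]
side mb [ 0.376 -0.331  0.   ]
```

View pics/s1.png

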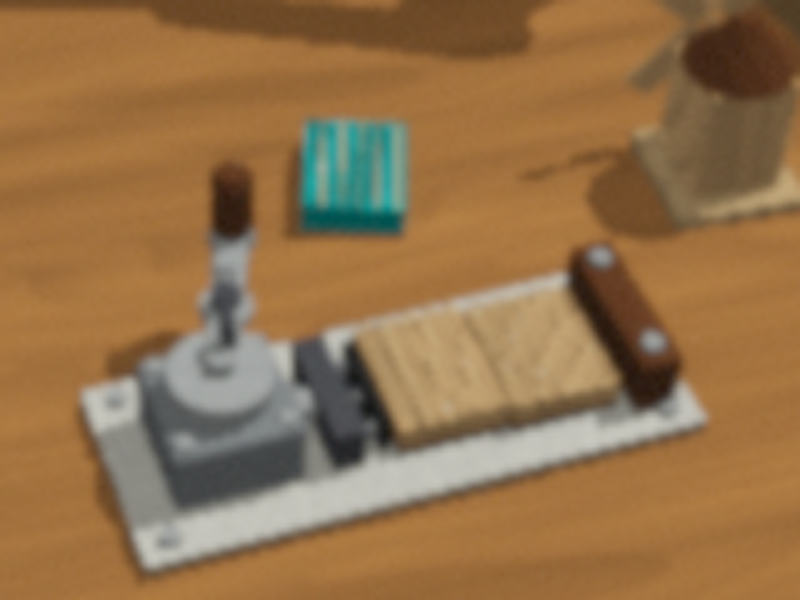

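View pics/d1.png

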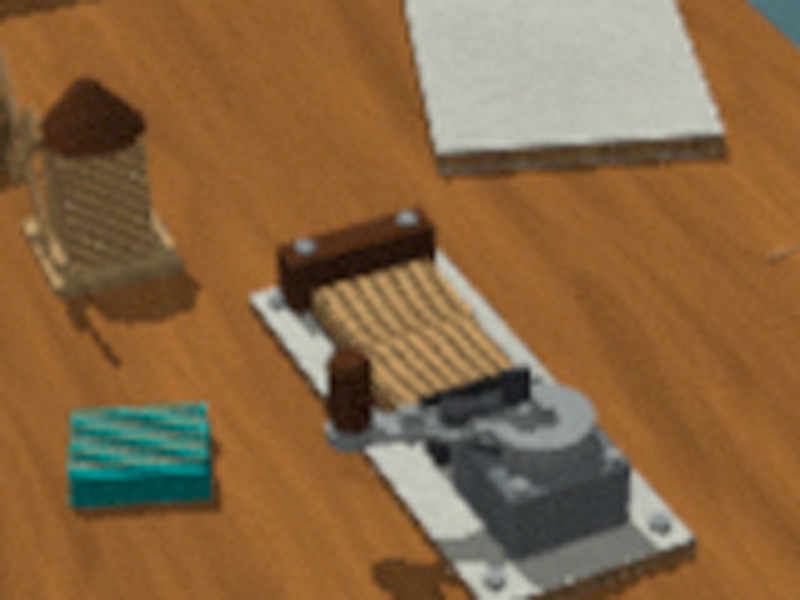

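```bash
cat >> h.py <<'E'
def cal(n):
    c=cams.calibration(n); return c["K"],np.array(c["camera_from_world"])
def clamp2w(X,p):
    x,y,a=X; c,s=np.cos(a),np.sin(a); return np.array([x+c*p[0]-s*p[1],y+s*p[0]+c*p[1],p[2]])
E
python3 - <<'E'
from h import *
S=cal("scene");D=cal("side")
print("knobtop",tri([(*S,(316.4,183.6)),(*D,(309.4,190.4))]))
sc=lambda u,v:(270+u/5,150+v/5); sd=lambda u,v:(240+u/5,120+v/5)
obs=[(S,sc(82,390),(-.065,-.062,.012)),(S,sc(148,562),(.065,-.062,.012)),(S,sc(706,412),(.065,.268,.012)),
(D,sd(252,297),(-.065,.268,.012)),(D,sd(692,535),(.065,-.062,.012))]
f=lambda X:np.concatenate([proj(*C,clamp2w(X,p))-uv for C,uv,p in obs])
r=least_squares(f,[.59,0,0]);X=r.x;print(X,np.degrees(X[2]),r.fun.round(1))
k=tri([(*S,(316.4,183.6)),(*D,(309.4,190.4))])[0]
c,s=np.cos(X[2]),np.sin(X[2]);d=k[:2]-X[:2];l=np.array([c*d[0]+s*d[1],-s*d[0]+c*d[1]]);print("knob local",l,np.hypot(*l),"angle",np.arctan2(l[1],-l[0]))
print("axis px",proj(*S,(X[0],X[1],.078)),proj(*D,(X[0],X[1],.078)))
E
```

```text
knobtop (array([ 0.48636136, -0.00066952,  0.12520628]), [np.float64(0.0005488236081398024), np.float64(0.0005488236081399901)])
[ 0.58617974 -0.03484709  0.05650069] 3.237251064375534 [-0.3 -0.5 -0.2  0.1 -0.2  0.4 -0.9 -1.2  0.7 -0.5]
knob local [-0.09772906  0.03975984] 0.1055074160482073 angle 0.386386806457823
axis px [313.89162952 223.08964513] [348.32958055 202.26655148]
```

Run:
```python
from h import *
K,T=cal("wrist");s=manip.read_state()
C=-T[:3,:3].T@T[:3,3];print(C, C-s["eef_pos"])
from scipy.spatial.transform import Rotation as R
A=R.from_euler("xyz",s["ee_rot"],degrees=True).as_matrix()
print("cam in tool",A.T@(C-s["eef_pos"]))
d=np.array([.54,-.0,.30])-s["eef_pos"];print(A.T@d*1000)
```

```text
[0.08877951 0.57388087 0.37314674] [-0.07366029  0.02273755  0.14254591]
cam in tool [ 0.07711828  0.00078488 -0.14252833]
[-518.02650619 -421.92247561  -68.97015027]
```

```bash
python3 -m creep '[{"delta_pos":[-30,-24,-4],"twist":0,"hand":1},{"delta_pos":[-31,-25,-4],"twist":0,"hand":1},{"delta_pos":[-31,-25,-4],"twist":0,"hand":1},{"delta_pos":[-31,-25,-4],"twist":0,"hand":1},{"delta_pos":[-31,-25,-4],"twist":0,"hand":1}]' 30
```

```text
t: 0.57
eef_pos: [0.273, 0.3872, 0.2474]
ee_rot: [-179.7, -0.2, 164.3]
force: [1.2, 0.5, -0.1]
opening: 1.0
```

```bash
python3 -m creep '[{"delta_pos":[-31,-25,-4],"twist":0,"hand":0.5},{"delta_pos":[-31,-25,-4],"twist":0,"hand":0},{"delta_pos":[-31,-25,-4],"twist":0,"hand":0},{"delta_pos":[-31,-25,-4],"twist":0,"hand":0},{"delta_pos":[-31,-25,-4],"twist":0,"hand":0}]' 30
```

```text
t: 0.98
eef_pos: [0.3908, 0.2165, 0.2678]
ee_rot: [-179.7, -0.2, 164.5]
force: [1.2, 0.3, -0.1]
opening: 0.299
```

```bash
python3 -m creep '[{"delta_pos":[-32,-26,-5],"twist":0,"hand":0},{"delta_pos":[-32,-26,-5],"twist":0,"hand":0},{"delta_pos":[-32,-26,-5],"twist":0,"hand":0},{"delta_pos":[-32,-26,-5],"twist":0,"hand":0},{"delta_pos":[-32,-26,-5],"twist":0,"hand":0}]'; python3 -m creep '[{"delta_pos":[-30,-25,-5],"twist":0,"hand":0},{"delta_pos":[-20,-20,-2],"twist":0,"hand":0},{"delta_pos":[0,0,0],"twist":0,"hand":0},{"delta_pos":[0,0,0],"twist":0,"hand":0}]'
python3 - <<'E'
from h import *
s=manip.read_state();print(s["eef_pos"],s["ee_rot"])
snap("wrist","w1.png")
E
```

```text
t: 1.4
eef_pos: [0.508, 0.0459, 0.2924]
ee_rot: [-179.8, -0.2, 164.4]
force: [1.1, 1.0, 0.1]
opening: -0.002
t: 1.73
eef_pos: [0.5485, -0.0222, 0.2991]
ee_rot: [-179.7, -0.2, 163.9]
force: [-0.6, 0.3, 0.0]
opening: -0.0
[ 0.5485259  -0.02217779  0.29910625] [-1.79674460e+02 -1.73438065e-01  1.63852662e+02]
```

View pics/w1.png

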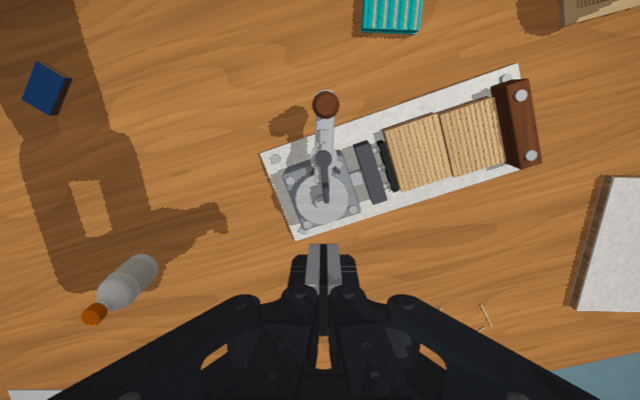

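Run:
```python
from h import *
crop("pics/full_w1.png" if 0 else "pics/w1.png","w1c.png",(250,60,410,180),5)
crop("pics/w1.png","w1d.png",(340,60,560,210),3.6)
z=np.load("pics/w1.npz");W=(z["K"],z["T"])
K,T=W
X=np.array([.5862,-.0348,.0565])
for q in [.386]:
    k=clamp2w(X,(-.105*np.cos(q),.105*np.sin(q),.126));a=clamp2w(X,(0,0,.078))
    pv=clamp2w(X,(-.048*np.cos(q),.048*np.sin(q),.098))
    print(proj(K,T,k),proj(K,T,a),"pivot",proj(K,T,pv))
    for l in (-.34,-.2,-.09,.09,.2,.34):
        h=np.pi-q+0 # handle dir local angle
        u=h+np.pi-l
        tip=clamp2w(X,(-.048*np.cos(q)+.034*np.cos(u),.048*np.sin(q)+.034*np.sin(u),.108)); print(l,tip.round(4),proj(K,T,tip).round(1))
```

```text
[326.49017698 104.45554328] [321.53059738 199.09753288] pivot [323.52999225 160.67632438]
-0.34 [ 0.5748 -0.0189  0.108 ] [333.  193.8]
-0.2 [ 0.5745 -0.0237  0.108 ] [328.5 194.7]
-0.09 [ 0.5738 -0.0273  0.108 ] [324.9 195.1]
0.09 [ 0.5718 -0.0331  0.108 ] [319.  194.8]
0.2 [ 0.5701 -0.0364  0.108 ] [315.4 194.1]
0.34 [ 0.5674 -0.0404  0.108 ] [311.  192.7]
```

View pics/w1c.png

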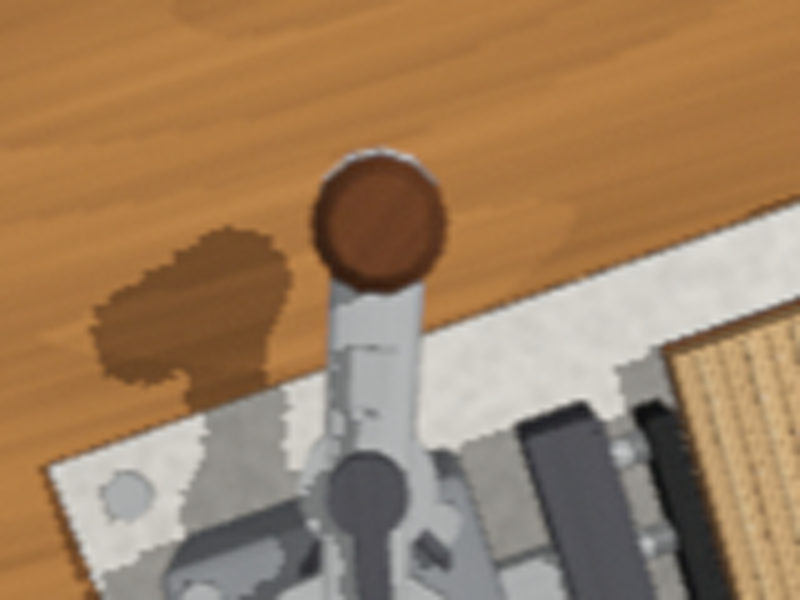

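View pics/w1d.png

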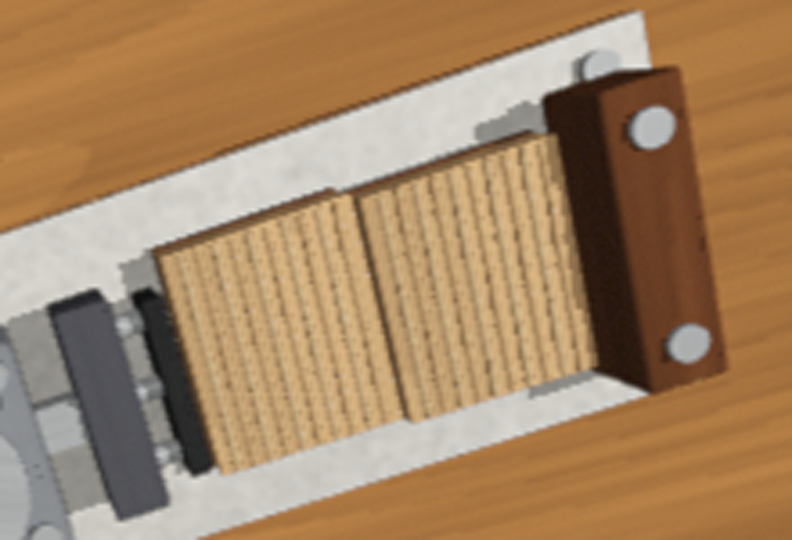

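Run:
```python
from h import *
crop("pics/w1.png","w1e.png",(280,140,380,230),7)
```

```text
(no output)
```

View pics/w1e.png

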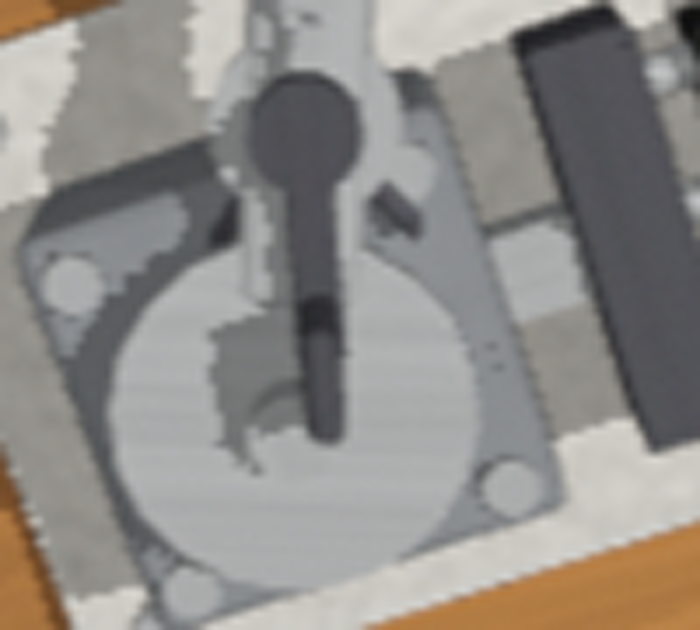

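```bash
python3 -m creep '[{"delta_pos":[-8,9,30],"twist":0,"hand":0},{"delta_pos":[-8,9,38],"twist":0,"hand":0},{"delta_pos":[-8,8,38],"twist":0,"hand":0},{"delta_pos":[-3,3,38],"twist":0,"hand":0},{"delta_pos":[0,0,20],"twist":0,"hand":0}]';python3 -m creep '[{"delta_pos":[0,0,0],"twist":0,"hand":0},{"delta_pos":[0,0,0],"twist":0,"hand":0}]'
python3 - <<'E'
from h import *
s=manip.read_state();print(s["eef_pos"],s["ee_rot"])
snap("wrist","w2.png")
E
```

```text
t: 2.2
eef_pos: [0.586, 0.0031, 0.1379]
ee_rot: [-179.8, 0.8, 164.1]
force: [-0.1, -0.2, -0.2]
opening: -0.001
t: 2.37
eef_pos: [0.5808, 0.0071, 0.1318]
ee_rot: [-179.7, 0.1, 164.4]
force: [0.3, 0.6, 0.2]
opening: -0.0
[0.58077881 0.00710623 0.13184536] [-1.79735018e+02  9.24939993e-02  1.64368926e+02]
```

View pics/w2.png

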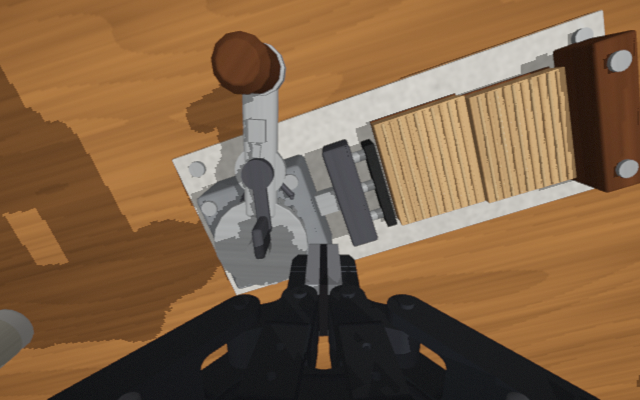

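Run:
```python
from h import *
crop("pics/w2.png","w2e.png",(220,140,360,290),4)
```

```text
(no output)
```

View pics/w2e.png

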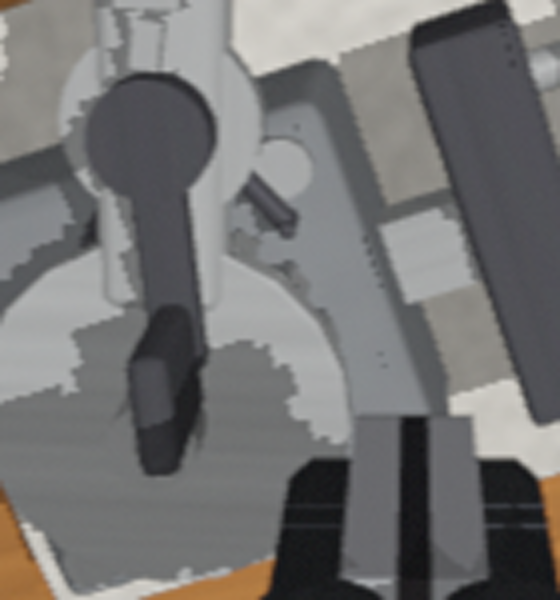

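Run:
```python
from h import *
o=[]
for f,uv in (("w1",(326.3,195)),("w2",(258,238.5))):
    z=np.load(f"pics/{f}.npz");o.append((z["K"],z["T"],uv))
print(tri(o))
for p in [(.574,-.026,.108)]: print([proj(K,T,p) for K,T,_ in o])
```

```text
(array([ 0.5743318 , -0.02682356,  0.1023361 ]), [np.float64(0.0015245102651511343), np.float64(0.001524510265151134)])
[array([326.17169675, 194.88249825]), array([258.86616213, 244.33534494])]
```

```bash
python3 -m creep '[{"delta_pos":[2,0,20],"twist":0,"hand":0},{"delta_pos":[2,-3,15],"twist":0,"hand":0},{"delta_pos":[0,-6,2],"twist":0,"hand":0},{"delta_pos":[0,-4,0],"twist":0,"hand":0},{"delta_pos":[0,0,0],"twist":0,"hand":0}]'
```

```text
t: 2.83
eef_pos: [0.5787, -0.0041, 0.1056]
ee_rot: [-179.8, 1.0, 164.6]
force: [-0.2, -0.4, -0.4]
opening: 0.002
```

```bash
python3 -m creep '[{"delta_pos":[0,0,8],"twist":0,"hand":0},{"delta_pos":[0,0,4],"twist":0,"hand":0},{"delta_pos":[0,0,0],"twist":0,"hand":0}]';python3 -m creep '[{"delta_pos":[0,-5,0],"twist":0,"hand":0},{"delta_pos":[0,-5,0],"twist":0,"hand":0},{"delta_pos":[0,0,0],"twist":0,"hand":0}]'
```

```text
t: 3.08
eef_pos: [0.5821, -0.0053, 0.0977]
ee_rot: [-179.8, 1.5, 164.5]
force: [0.2, -0.3, -0.7]
opening: 0.001
t: 3.33
eef_pos: [0.5797, -0.0156, 0.0982]
ee_rot: [-179.9, 1.5, 164.6]
force: [0.1, 0.7, -0.5]
opening: -0.003
```

```bash
python3 -m creep '[{"delta_pos":[2,-4,4],"twist":0,"hand":0},{"delta_pos":[1,-4,2],"twist":0,"hand":0},{"delta_pos":[0,-3,0],"twist":0,"hand":0},{"delta_pos":[0,0,0],"twist":0,"hand":0}]'
python3 - <<'E'
from h import *
s=manip.read_state();print(s["eef_pos"],s["force"])
snap("wrist","w3.png",(200,60,420,290),3)
E
```

```text
t: 3.67
eef_pos: [0.5773, -0.0196, 0.0944]
ee_rot: [179.3, 1.9, 164.4]
force: [1.8, 2.0, 0.9]
opening: 0.002
[ 0.57734458 -0.01957754  0.09439895] [1.77007132 2.00207158 0.9353772 ]
```

View pics/w3.png

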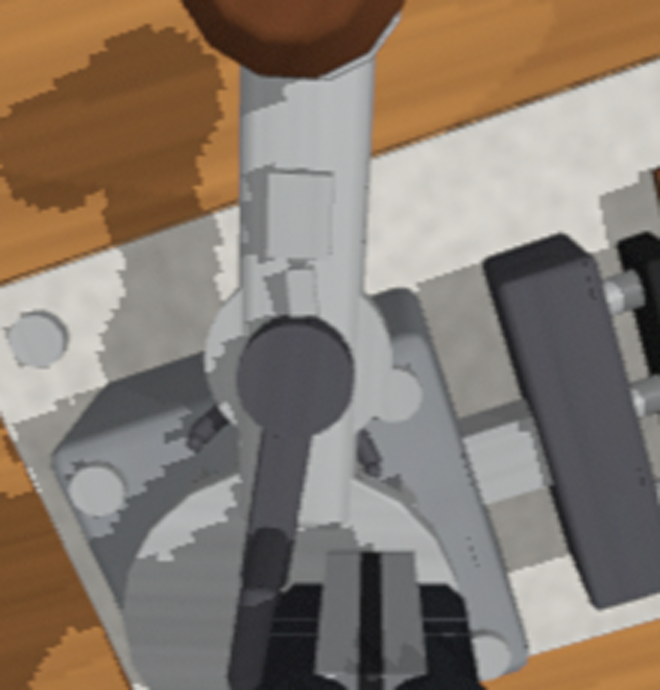

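```bash
python3 -m creep '[{"delta_pos":[0,8,0],"twist":0,"hand":0},{"delta_pos":[0,8,-20],"twist":0,"hand":0},{"delta_pos":[0,0,-40],"twist":0,"hand":0.5},{"delta_pos":[0,0,-30],"twist":0,"hand":1},{"delta_pos":[0,0,0],"twist":0,"hand":1}]'
python3 - <<'E'
from h import *
s=manip.read_state();print(s["eef_pos"],s["force"])
snap("wrist","w4.png",(200,60,420,290),3)
E
```

```text
t: 4.13
eef_pos: [0.5751, -0.0027, 0.183]
ee_rot: [179.4, 1.3, 164.4]
force: [1.3, 0.2, -0.1]
opening: 0.421
[ 0.57508609 -0.00272622  0.1830153 ] [ 1.33565851  0.16263824 -0.09558231]
```

View pics/w4.png

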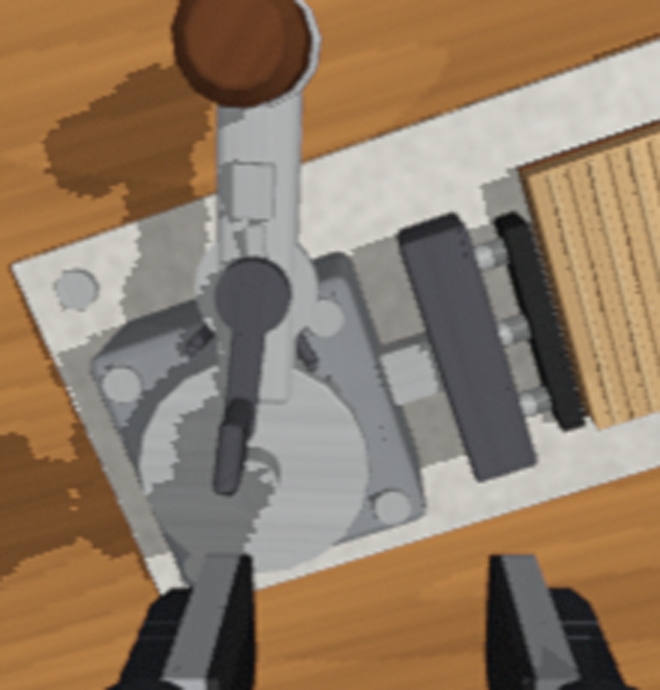

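```bash
cat >> h.py <<'E'
from scipy.spatial.transform import Rotation as Rot
X0=np.array([.5862,-.0348,.0565])
def knob(q,z=.126): return clamp2w(X0,(-.105*np.cos(q),.105*np.sin(q),z))
def qof(p):
    c,s=np.cos(X0[2]),np.sin(X0[2]);d=np.asarray(p)[:2]-X0[:2];l=np.array([c*d[0]+s*d[1],-s*d[0]+c*d[1]]);return np.arctan2(l[1],-l[0]),np.hypot(*l)
def totool(target):
    s=manip.read_state();A=Rot.from_euler("xyz",s["ee_rot"],degrees=True).as_matrix();return (A.T@(np.asarray(target)-s["eef_pos"])*1000).round(1)
E
python3 - <<'E'
from h import *
z=np.load("pics/w4.npz");p=atz(z["K"],z["T"],(281,75),.126);print(p,qof(p))
# z-check by triangulation with w1
z1=np.load("pics/w1.npz");print(tri([(z["K"],z["T"],(281,75)),(z1["K"],z1["T"],(326,104))]))
print(totool([p[0],p[1],.15]))
E
```

```text
[ 0.48869439 -0.00090289  0.126     ] (np.float64(0.3910732189511529), np.float64(0.10322963681772823))
(array([ 0.48745155, -0.00175296,  0.1117213 ]), [np.float64(0.0008063668357485042), np.float64(0.0008063668357484377)])
[ 83.4 -21.6  28.8]
```

```bash
python3 -m creep '[{"delta_pos":[30,-8,-2],"twist":0,"hand":1},{"delta_pos":[30,-8,0],"twist":0,"hand":1},{"delta_pos":[24,-6,0],"twist":0,"hand":1},{"delta_pos":[5,-2,0],"twist":0,"hand":1},{"delta_pos":[0,0,0],"twist":0,"hand":1}]'
python3 - <<'E'
from h import *
s=manip.read_state();print(s["eef_pos"],s["ee_rot"],s["opening"])
print(totool([.4868,-.001,.088]))
snap("wrist","w5.png")
E
```

```text
t: 4.6
eef_pos: [0.4761, -0.0013, 0.1736]
ee_rot: [179.5, 0.7, 164.4]
force: [0.9, -0.1, 0.1]
opening: 0.999
[ 0.47608876 -0.00126464  0.17357884] [179.51429271   0.67112157 164.38469599] 0.9986021428247736
[-9.2  2.4 85.7]
```

View pics/w5.png

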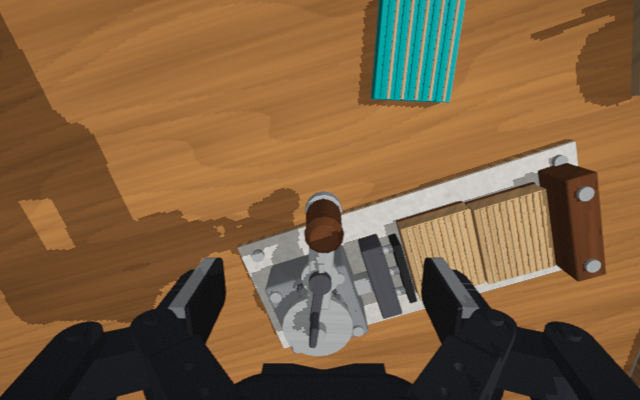

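The knob at (324,235) sits centred between the open fingers. I'll descend now.

```bash
python3 -m creep '[{"delta_pos":[-5,1,28],"twist":0,"hand":1},{"delta_pos":[-4,1,28],"twist":0,"hand":1},{"delta_pos":[0,0,20],"twist":0,"hand":1},{"delta_pos":[0,0,6],"twist":0,"hand":1},{"delta_pos":[0,0,0],"twist":0,"hand":1}]'
python3 - <<'E'
from h import *
print(totool([.4868,-.001,.088]))
E
```

```text
t: 5.07
eef_pos: [0.494, -0.0027, 0.0895]
ee_rot: [179.5, 1.1, 164.3]
force: [-0.1, 0.7, -0.1]
opening: 1.003
[ 7.4 -0.3  1.3]
```

```bash
python3 -m creep '[{"delta_pos":[7,0,1],"twist":0,"hand":1},{"delta_pos":[0,0,0],"twist":0,"hand":0.6},{"delta_pos":[0,0,0],"twist":0,"hand":0.3},{"delta_pos":[0,0,0],"twist":0,"hand":0.15},{"delta_pos":[0,0,0],"twist":0,"hand":0.15}]' 30
python3 - <<'E'
from h import *
print(totool([.4868,-.001,.088]))
E
```

```text
t: 5.48
eef_pos: [0.4897, -0.0012, 0.0912]
ee_rot: [179.5, 1.3, 164.3]
force: [0.5, 0.1, 1.1]
opening: 0.458
[ 2.9 -0.6  3.1]
```

```bash
python3 -m creep '[{"delta_pos":[3,0,3],"twist":0,"hand":0.15},{"delta_pos":[0,0,0],"twist":0,"hand":0.1},{"delta_pos":[0,0,0],"twist":0,"hand":0.1},{"delta_pos":[0,0,0],"twist":0,"hand":0.1},{"delta_pos":[0,0,0],"twist":0,"hand":0.1}]' 30
python3 - <<'E'
from h import *
s=manip.read_state();print(s["eef_pos"],s["force"],s["ft_torque"],qof(s["eef_pos"]))
snap("wrist","w6.png")
E
```

```text
t: 5.9
eef_pos: [0.4879, -0.0007, 0.0894]
ee_rot: [179.5, 1.6, 164.3]
force: [1.5, 0.3, -0.7]
opening: 0.27
[ 0.48792529 -0.00074356  0.08944449] [ 1.54481766  0.27364831 -0.68061674] [-0.05508228 -0.04557124 -0.01032193] (np.float64(0.39009201945914684), np.float64(0.10400845992353344))
```

View pics/w6.png

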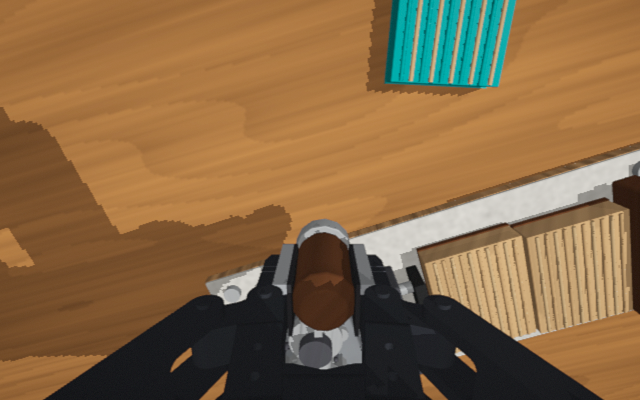

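```bash
cat >> h.py <<'E'
def where(qs=()):
    s=manip.read_state();q,r=qof(s["eef_pos"]);F=s["force"]
    hw=np.pi+X0[2]-q; ct=np.array([np.sin(hw),-np.cos(hw)]) # clockwise tangent
    rad=np.array([np.cos(hw),np.sin(hw)])
    print("t %.2f q %.3f r %.1f z %.1f yawerr(handle-tool) %.1f F_cw %.1f F_rad %.1f Fz %.1f open %.3f j6 %.0f"%(s["t"],q,r*1000,s["eef_pos"][2]*1000,(np.degrees(hw)-s["ee_rot"][2]+180)%360-180,F[:2]@ct,F[:2]@rad,F[2],s["opening"],s["joint_positions"][5]))
    for x in qs: print("  to",x,totool(knob(x,.0885)))
E
python3 -c "
from h import *
where((.3,))"
python3 -m creep '[{"delta_pos":[0,-5,0],"twist":-2,"hand":0.1},{"delta_pos":[0,-8,0],"twist":-4,"hand":0.1},{"delta_pos":[0,-9,0],"twist":-4,"hand":0.1}]' 40;python3 -c "
from h import *
where((.1,0))"
```

```text
t 5.95 q 0.390 r 104.0 z 89.4 yawerr(handle-tool) -3.5 F_cw 0.3 F_rad -0.8 Fz -2.0 open 0.273 j6 -89
  to 0.3 [ 1.1 -9.4  0.8]
t: 6.2
eef_pos: [0.4828, -0.021, 0.0895]
ee_rot: [179.7, 1.6, 174.7]
force: [1.3, 0.2, -1.6]
opening: 0.268
t 6.20 q 0.190 r 104.3 z 89.5 yawerr(handle-tool) -2.3 F_cw 0.4 F_rad -1.3 Fz -1.6 open 0.268 j6 -102
  to 0.1 [ 0.7 -9.4  0.9]
  to 0 [ -0.3 -19.8   0.9]
```

```bash
python3 -m creep '[{"delta_pos":[0,-9,0],"twist":-4,"hand":0.1},{"delta_pos":[0,-9,0],"twist":-5,"hand":0.1},{"delta_pos":[0,-9,0],"twist":-5,"hand":0.1},{"delta_pos":[0,-9,0],"twist":-5,"hand":0.1},{"delta_pos":[0,-9,0],"twist":-5,"hand":0.1}]' 40;python3 -c "
from h import *
where((-.4,-.6))"
```

```text
t: 6.62
eef_pos: [0.4858, -0.0656, 0.0895]
ee_rot: [-179.8, 1.6, -160.1]
force: [1.6, 1.2, -0.3]
opening: 0.267
t 6.62 q -0.241 r 105.0 z 89.5 yawerr(handle-tool) -2.8 F_cw 0.7 F_rad -1.8 Fz -0.3 open 0.267 j6 -133
  to -0.4 [ -0.5 -16.7   1.1]
  to -0.6 [ -4.8 -37.2   1.3]
```

```bash
python3 -m creep '[{"delta_pos":[0,-9,0],"twist":-4,"hand":0.1},{"delta_pos":[0,-9,0],"twist":-5,"hand":0.1},{"delta_pos":[0,-9,0],"twist":-5,"hand":0.1},{"delta_pos":[0,-7,0],"twist":-4,"hand":0.1},{"delta_pos":[0,0,0],"twist":0,"hand":0.1}]' 40;python3 -c "
from h import *
where((-.65,-.7,-.73))"
```

```text
t: 7.03
eef_pos: [0.5007, -0.0967, 0.0894]
ee_rot: [-179.6, 1.5, -141.1]
force: [2.1, 0.4, 1.5]
opening: 0.266
t 7.03 q -0.570 r 105.6 z 89.4 yawerr(handle-tool) -3.0 F_cw -0.9 F_rad -2.0 Fz 1.5 open 0.266 j6 -155
  to -0.65 [-0.4 -8.4  1. ]
  to -0.7 [ -0.7 -13.6   1. ]
  to -0.73 [ -1.  -16.8   1.1]
```

```bash
python3 -m creep '[{"delta_pos":[0,-6,0],"twist":-2,"hand":0.1},{"delta_pos":[0,-5,0],"twist":-2,"hand":0.1},{"delta_pos":[0,-3,0],"twist":0,"hand":0.1},{"delta_pos":[0,0,0],"twist":0,"hand":0.1},{"delta_pos":[0,0,0],"twist":0,"hand":0.1}]' 40;python3 - <<'E'
from h import *
where((-.7,-.73))
snap("scene","s2.png",(270,150,430,270),5)
snap("wrist","w7.png")
where()
E
```

```text
t: 7.45
eef_pos: [0.5083, -0.1062, 0.0895]
ee_rot: [-179.8, 1.4, -137.6]
force: [-0.1, 0.3, 0.8]
opening: 0.269
t 7.45 q -0.686 r 105.7 z 89.5 yawerr(handle-tool) 0.1 F_cw 0.3 F_rad -0.1 Fz 0.8 open 0.269 j6 -159
  to -0.7 [-0.7 -1.5  1. ]
  to -0.73 [-0.8 -4.6  1. ]
t 7.55 q -0.685 r 105.7 z 89.5 yawerr(handle-tool) 0.1 F_cw 0.6 F_rad 1.3 Fz 1.0 open 0.268 j6 -159
```

View pics/s2.png

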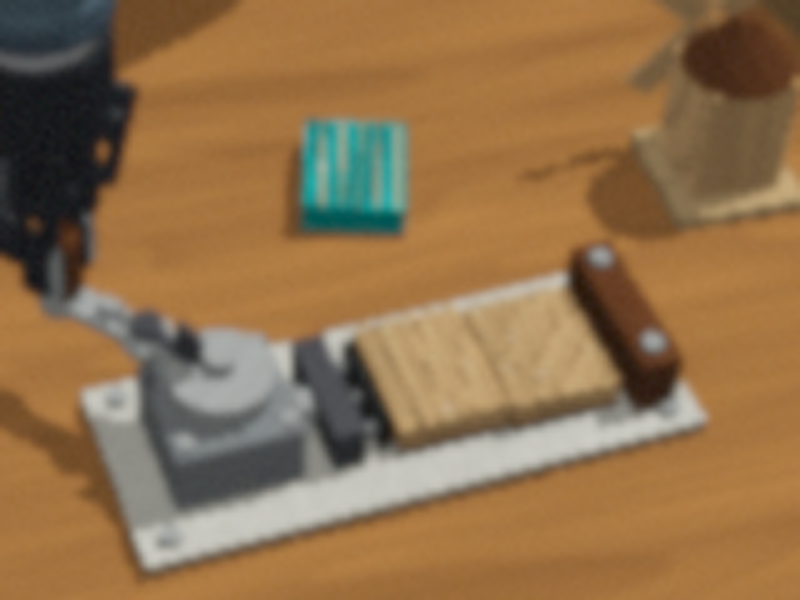

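View pics/w7.png

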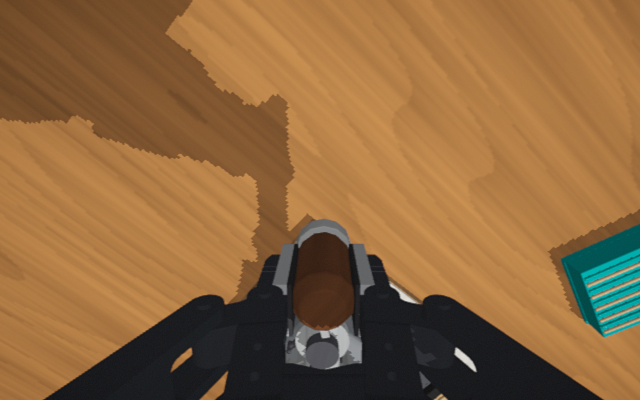

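```bash
python3 -m creep '[{"delta_pos":[0,-4,0],"twist":0,"hand":0.1},{"delta_pos":[0,-1,0],"twist":0,"hand":0.1},{"delta_pos":[0,0,0],"twist":0,"hand":0.1}]' 40;python3 - <<'E'
from h import *
where((-.72,))
E
python3 -m creep '[{"delta_pos":[-1,6,1],"twist":3,"hand":0.1},{"delta_pos":[0,9,0],"twist":4,"hand":0.1},{"delta_pos":[0,9,0],"twist":4,"hand":0.1},{"delta_pos":[0,9,0],"twist":5,"hand":0.1}]' 40;python3 - <<'E'
from h import *
where((-.1,0.05))
E
```

```text
t: 7.8
eef_pos: [0.5112, -0.1093, 0.0894]
ee_rot: [-179.8, 1.4, -137.6]
force: [-1.6, 1.4, 1.2]
opening: 0.266
t 7.80 q -0.726 r 105.7 z 89.4 yawerr(handle-tool) 2.5 F_cw 2.1 F_rad 0.2 Fz 1.2 open 0.266 j6 -159
  to -0.72 [-0.7  0.7  1. ]
t: 8.13
eef_pos: [0.4938, -0.0855, 0.0895]
ee_rot: [-179.9, 1.4, -154.3]
force: [3.5, -4.4, -3.5]
opening: 0.267
t 8.13 q -0.445 r 105.4 z 89.5 yawerr(handle-tool) 3.0 F_cw -5.5 F_rad -1.0 Fz -3.5 open 0.267 j6 -140
  to -0.1 [-4.6 35.8  1.1]
  to 0.05 [-10.3  50.5   1.2]
```

```bash
python3 -m creep '[{"delta_pos":[0,9,0],"twist":4,"hand":0.1},{"delta_pos":[0,9,0],"twist":5,"hand":0.1},{"delta_pos":[0,9,0],"twist":5,"hand":0.1},{"delta_pos":[0,9,0],"twist":5,"hand":0.1}]' 40;python3 - <<'E'
from h import *
where((0.05,.15))
E
```

```text
t: 8.47
eef_pos: [0.4836, -0.0558, 0.0895]
ee_rot: [-179.7, 1.6, -174.3]
force: [-0.6, -6.4, -2.2]
opening: 0.266
t 8.47 q -0.145 r 104.8 z 89.5 yawerr(handle-tool) 5.9 F_cw -6.1 F_rad 1.9 Fz -2.2 open 0.266 j6 -117
  to 0.05 [ 0.4 20.4  0.9]
  to 0.15 [-1.1 30.8  0.9]
```

```bash
python3 -m creep '[{"delta_pos":[0,9,0],"twist":3,"hand":0.1},{"delta_pos":[0,9,0],"twist":4,"hand":0.1},{"delta_pos":[0,8,0],"twist":4,"hand":0.1}]' 40;python3 - <<'E'
from h import *
where((0.15,.25))
snap("scene","s3.png",(270,150,430,270),5)
where()
E
```

```text
t: 8.72
eef_pos: [0.4818, -0.0329, 0.0895]
ee_rot: [-179.6, 1.6, 174.0]
force: [-2.6, -7.2, 0.5]
opening: 0.271
t 8.72 q 0.075 r 104.4 z 89.5 yawerr(handle-tool) 5.0 F_cw -7.2 F_rad 2.5 Fz 0.5 open 0.271 j6 -102
  to 0.15 [1.  7.9 0.9]
  to 0.25 [ 0.6 18.4  0.8]
t 8.77 q 0.085 r 104.4 z 89.5 yawerr(handle-tool) 4.6 F_cw -4.0 F_rad 1.9 Fz 0.4 open 0.269 j6 -102
```

View pics/s3.png

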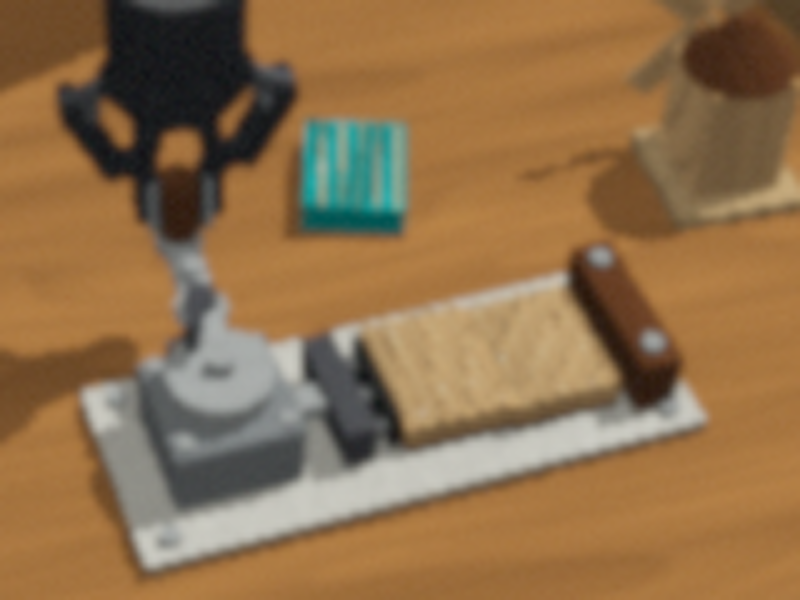

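```bash
python3 -m creep '[{"delta_pos":[0,8,0],"twist":2,"hand":0.1},{"delta_pos":[0,8,0],"twist":3,"hand":0.1},{"delta_pos":[0,0,0],"twist":0,"hand":0.1}]' 40;python3 - <<'E'
from h import *
where((0.3,.35))
E
```

```text
t: 9.02
eef_pos: [0.4833, -0.0182, 0.0895]
ee_rot: [-179.5, 1.6, 168.7]
force: [-1.9, -2.5, -0.6]
opening: 0.27
t 9.02 q 0.217 r 104.2 z 89.5 yawerr(handle-tool) 2.1 F_cw -2.7 F_rad 1.5 Fz -0.6 open 0.270 j6 -95
  to 0.3 [0.8 8.7 0.9]
  to 0.35 [ 0.4 13.9  0.8]
```

```bash
python3 -m creep '[{"delta_pos":[0,7,0],"twist":3,"hand":0.1},{"delta_pos":[0,5,0],"twist":3,"hand":0.1},{"delta_pos":[0,2,0],"twist":0,"hand":0.1}]' 40;python3 - <<'E'
from h import *
where((0.4,.45))
snap("side","d3.png",(240,120,400,240),5)
where()
E
```

```text
t: 9.27
eef_pos: [0.4858, -0.0074, 0.0894]
ee_rot: [-179.4, 1.6, 162.9]
force: [-4.6, -5.8, 1.3]
opening: 0.271
t 9.27 q 0.323 r 104.1 z 89.4 yawerr(handle-tool) 1.8 F_cw -6.8 F_rad 2.9 Fz 1.3 open 0.271 j6 -87
  to 0.4 [0.9 8.1 0.8]
  to 0.45 [ 0.6 13.3  0.8]
t 9.32 q 0.324 r 104.1 z 89.4 yawerr(handle-tool) 1.7 F_cw -4.7 F_rad 2.2 Fz 2.1 open 0.270 j6 -87
```

View pics/d3.png

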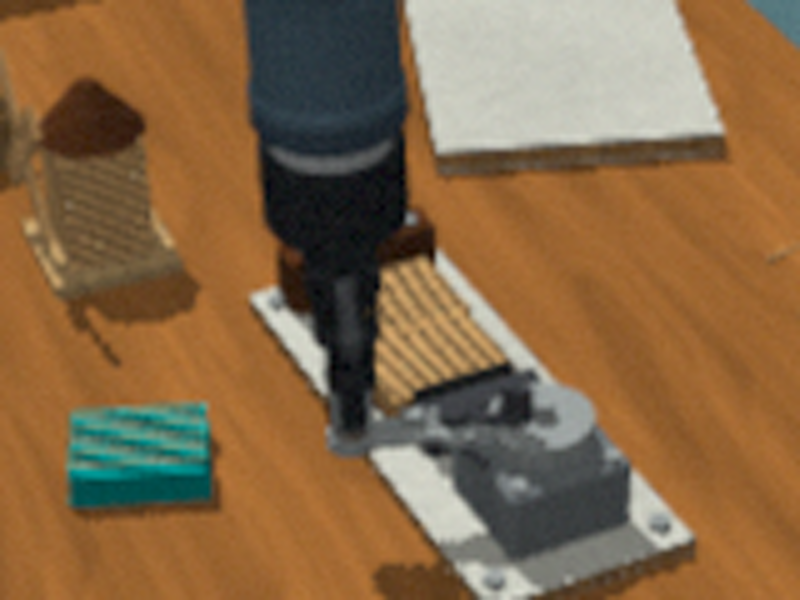

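```bash
cat >> h.py <<'E'
def feel(n=6):
    a=[]
    for i in range(n):
        cams.camera("side"); s=manip.read_state();q,r=qof(s["eef_pos"]);hw=np.pi+X0[2]-q
        a.append((s["force"][:2]@np.array([np.sin(hw),-np.cos(hw)]),q))
    a=np.array(a);print("F_cw",a[:,0].round(1),"mean %.2f"%a[:,0].mean(),"q %.3f"%a[-1,1])
E
python3 -m creep '[{"delta_pos":[0,5,0],"twist":2,"hand":0.1},{"delta_pos":[0,4,0],"twist":1,"hand":0.1}]' 40;python3 - <<'E'
from h import *
feel(); where((.45,.5))
E
```

```text
t: 9.48
eef_pos: [0.4879, -0.0009, 0.0894]
ee_rot: [-179.3, 1.6, 160.2]
force: [-3.9, -4.9, 2.0]
opening: 0.269
F_cw [-5.3 -4.6 -4.3 -4.6 -4.6 -5.2] mean -4.76 q 0.390
t 9.78 q 0.390 r 104.0 z 89.4 yawerr(handle-tool) 0.6 F_cw -5.2 F_rad 0.9 Fz 1.5 open 0.271 j6 -83
  to 0.45 [0.9 6.3 0.8]
  to 0.5 [ 0.5 11.5  0.8]
```

```bash
python3 -m creep '[{"delta_pos":[0,6,0],"twist":3,"hand":0.1},{"delta_pos":[0,5,0],"twist":3,"hand":0.1}]' 40;python3 - <<'E'
from h import *
feel(); where((.55,.6))
E
```

```text
t: 9.95
eef_pos: [0.4911, 0.0071, 0.0894]
ee_rot: [-179.3, 1.6, 154.4]
force: [-4.5, -5.0, 3.3]
opening: 0.27
F_cw [-5.6 -4.7 -4.  -5.  -4.9 -5. ] mean -4.85 q 0.474
t 10.25 q 0.474 r 103.9 z 89.4 yawerr(handle-tool) 1.5 F_cw -5.0 F_rad 0.4 Fz 2.5 open 0.270 j6 -76
  to 0.55 [1.1 7.9 0.8]
  to 0.6 [ 0.7 13.1  0.8]
```

```bash
python3 -m creep '[{"delta_pos":[1,6,0],"twist":3,"hand":0.1},{"delta_pos":[0,5,0],"twist":3,"hand":0.1}]' 40;python3 - <<'E'
from h import *
feel(); where((.65,.7))
snap("scene","s4.png",(270,150,430,270),5)
E
```

```text
t: 10.42
eef_pos: [0.4953, 0.0151, 0.0894]
ee_rot: [-179.4, 1.8, 148.6]
force: [-5.0, -4.6, 3.5]
opening: 0.265
F_cw [-5.4 -4.7 -6.1 -5.4 -5.  -4.9] mean -5.25 q 0.563
t 10.72 q 0.563 r 103.8 z 89.4 yawerr(handle-tool) 2.3 F_cw -4.9 F_rad -0.3 Fz 1.5 open 0.272 j6 -69
  to 0.65 [1.2 9.1 0.8]
  to 0.7 [ 0.8 14.4  0.8]
```

View pics/s4.png

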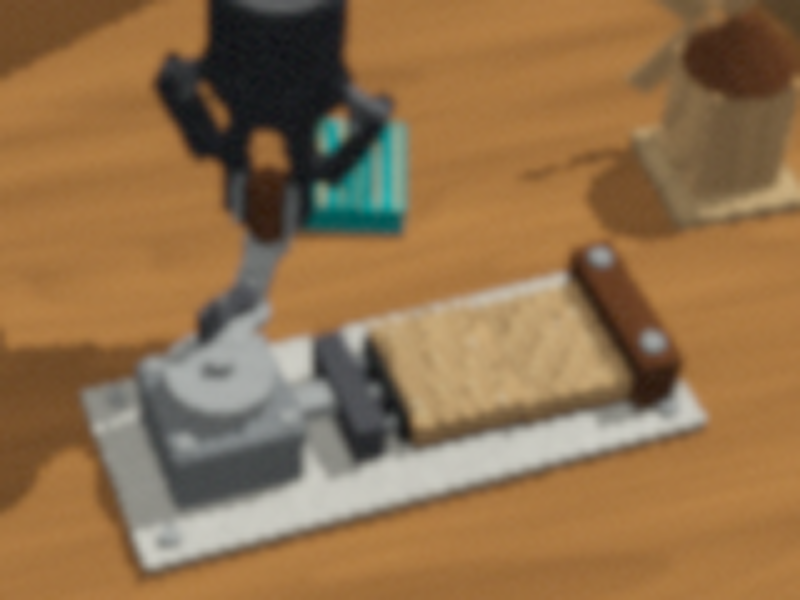

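```bash
python3 -m creep '[{"delta_pos":[1,6,0],"twist":3,"hand":0.1},{"delta_pos":[0,6,0],"twist":3,"hand":0.1}]' 40;python3 - <<'E'
from h import *
feel(); where((.68,.7))
E
```

```text
t: 10.93
eef_pos: [0.5008, 0.0239, 0.0894]
ee_rot: [-179.5, 1.9, 142.8]
force: [-5.9, -3.8, 3.9]
opening: 0.269
F_cw [-6.  -5.8 -5.2 -4.9 -5.3 -5.3] mean -5.43 q 0.662
t 11.23 q 0.662 r 103.6 z 89.4 yawerr(handle-tool) 2.4 F_cw -5.3 F_rad 1.2 Fz 2.6 open 0.268 j6 -62
  to 0.68 [1.4 1.8 0.9]
  to 0.7 [1.5 3.9 0.8]
```

```bash
python3 -m creep '[{"delta_pos":[0,-7,0],"twist":-3,"hand":0.1},{"delta_pos":[0,-10,0],"twist":-5,"hand":0.1},{"delta_pos":[0,-10,0],"twist":-5,"hand":0.1},{"delta_pos":[0,-10,0],"twist":-5,"hand":0.1},{"delta_pos":[0,-10,0],"twist":-5,"hand":0.1}]' 40;python3 - <<'E'
from h import *
where((0,-.2))
E
```

```text
t: 11.65
eef_pos: [0.4837, -0.0162, 0.0895]
ee_rot: [-179.2, 2.2, 167.4]
force: [4.8, -0.3, -6.2]
opening: 0.272
t 11.65 q 0.236 r 104.2 z 89.5 yawerr(handle-tool) 2.3 F_cw 0.6 F_rad -4.7 Fz -6.2 open 0.272 j6 -93
  to 0 [ -3.1 -24.4   1.5]
  to -0.2 [-10.8 -43.9   2. ]
```

```bash
python3 -m creep '[{"delta_pos":[0,-10,0],"twist":-5,"hand":0.1},{"delta_pos":[0,-10,0],"twist":-5,"hand":0.1},{"delta_pos":[0,-10,0],"twist":-5,"hand":0.1},{"delta_pos":[0,-10,0],"twist":-5,"hand":0.1},{"delta_pos":[0,-10,0],"twist":-5,"hand":0.1}]' 40;python3 - <<'E'
from h import *
where((-.5,))
E
```

```text
t: 12.07
eef_pos: [0.4855, -0.0646, 0.0895]
ee_rot: [-178.7, 2.4, -166.0]
force: [6.1, 3.8, -5.2]
opening: 0.27
t 12.07 q -0.231 r 105.0 z 89.5 yawerr(handle-tool) 2.5 F_cw 1.9 F_rad -7.0 Fz -5.2 open 0.270 j6 -126
  to -0.5 [ -4.9 -27.7   1.8]
```

```bash
python3 -m creep '[{"delta_pos":[0,-10,0],"twist":-5,"hand":0.1},{"delta_pos":[0,-9,0],"twist":-5,"hand":0.1},{"delta_pos":[0,-8,0],"twist":-4,"hand":0.1},{"delta_pos":[0,0,0],"twist":0,"hand":0.1}]' 40;python3 - <<'E'
from h import *
where((-.5,))
E
```

```text
t: 12.4
eef_pos: [0.4963, -0.0894, 0.0896]
ee_rot: [-178.4, 2.4, -150.8]
force: [-2.1, -1.1, 5.0]
opening: 0.272
t 12.40 q -0.489 r 105.2 z 89.6 yawerr(handle-tool) 2.1 F_cw 0.2 F_rad 2.4 Fz 5.0 open 0.272 j6 -144
  to -0.5 [-0.2 -1.1  1.1]
```

```bash
python3 -m creep '[{"delta_pos":[0,8,0],"twist":4,"hand":0.1},{"delta_pos":[0,9,0],"twist":4,"hand":0.1},{"delta_pos":[0,9,0],"twist":5,"hand":0.1},{"delta_pos":[0,7,0],"twist":3,"hand":0.1}]' 40;python3 - <<'E'
from h import *
feel(3);where((-.1,0))
E
```

```text
t: 12.73
eef_pos: [0.4845, -0.0595, 0.0896]
ee_rot: [-179.2, 2.9, -167.8]
force: [0.8, -0.8, -1.3]
opening: 0.27
F_cw [ 1.   0.2 -0.5] mean 0.21 q -0.182
t 12.88 q -0.182 r 104.7 z 89.6 yawerr(handle-tool) 1.1 F_cw -0.5 F_rad -0.2 Fz 0.2 open 0.270 j6 -125
  to -0.1 [0.2 8.7 1. ]
  to 0 [-1.  19.1  0.9]
```

```bash
python3 -m creep '[{"delta_pos":[0,6,0],"twist":2,"hand":0.1},{"delta_pos":[0,6,0],"twist":2,"hand":0.1},{"delta_pos":[0,4,0],"twist":2,"hand":0.1}]' 40;python3 - <<'E'
from h import *
feel();where((.1,))
E
```

```text
t: 13.13
eef_pos: [0.4827, -0.0476, 0.0897]
ee_rot: [-179.1, 3.1, -173.2]
force: [0.9, -8.1, -1.9]
opening: 0.269
F_cw [-4.7 -6.2 -5.3 -6.  -5.9 -6.8] mean -5.82 q -0.068
t 13.43 q -0.068 r 104.3 z 89.7 yawerr(handle-tool) 0.3 F_cw -6.8 F_rad -0.2 Fz -1.7 open 0.266 j6 -117
  to 0.1 [-0.6 17.6  0.9]
```

```bash
python3 -m creep '[{"delta_pos":[0,5,0],"twist":2,"hand":0.1},{"delta_pos":[0,5,0],"twist":2,"hand":0.1}]' 40;python3 - <<'E'
from h import *
feel();where((.1,))
E
```

```text
t: 13.6
eef_pos: [0.4822, -0.0419, 0.0897]
ee_rot: [-179.0, 3.1, -177.1]
force: [-0.6, -7.5, -1.0]
opening: 0.268
F_cw [-7.5 -6.8 -7.3 -6.9 -6.4 -6.2] mean -6.86 q -0.008
t 13.90 q -0.008 r 104.2 z 89.7 yawerr(handle-tool) 0.7 F_cw -6.2 F_rad 1.1 Fz -1.5 open 0.266 j6 -112
  to 0.1 [ 0.4 11.3  1. ]
```

```bash
python3 -m creep '[{"delta_pos":[0,5,0],"twist":2,"hand":0.1},{"delta_pos":[0,5,0],"twist":2,"hand":0.1}]' 40;python3 - <<'E'
from h import *
feel(8);where((.1,))
E
```

```text
t: 14.07
eef_pos: [0.4821, -0.0357, 0.0897]
ee_rot: [-178.9, 3.2, 179.1]
force: [-1.8, -9.0, -0.1]
opening: 0.271
F_cw [-7.1 -8.2 -7.6 -7.1 -8.1 -6.1 -7.5 -6.8] mean -7.31 q 0.051
t 14.47 q 0.051 r 104.1 z 89.6 yawerr(handle-tool) 1.1 F_cw -6.8 F_rad 0.7 Fz -0.2 open 0.264 j6 -107
  to 0.1 [0.9 5.2 1. ]
```

```bash
python3 -m creep '[{"delta_pos":[1,5,0],"twist":2,"hand":0.1},{"delta_pos":[0,4,0],"twist":2,"hand":0.1}]' 40;python3 - <<'E'
from h import *
feel(10);where((.1,))
snap("scene","s5.png",(270,150,430,270),5)
E
```

```text
t: 14.63
eef_pos: [0.4823, -0.0307, 0.0897]
ee_rot: [-178.8, 3.4, 175.3]
force: [-3.8, -9.1, 0.5]
opening: 0.271
F_cw [-7.7 -7.5 -7.8 -8.5 -7.8 -7.6 -7.4 -7.4 -7.4 -8.6] mean -7.75 q 0.098
t 15.13 q 0.098 r 104.0 z 89.7 yawerr(handle-tool) 2.3 F_cw -8.6 F_rad 0.7 Fz -0.0 open 0.268 j6 -102
  to 0.1 [1.1 0.2 1.1]
```

View pics/s5.png

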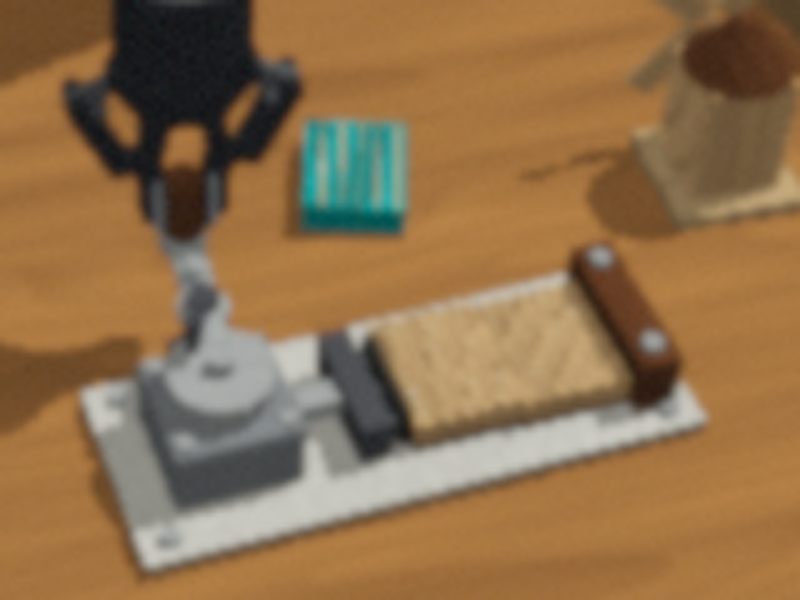

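```bash
python3 -m creep '[{"delta_pos":[1,5,0],"twist":1,"hand":0.1},{"delta_pos":[0,3,0],"twist":1,"hand":0.1}]' 40;python3 - <<'E'
from h import *
feel(10);where((.1,))
E
```

```text
t: 15.35
eef_pos: [0.4827, -0.0267, 0.0897]
ee_rot: [-178.6, 3.5, 173.5]
force: [-4.2, -8.6, 1.4]
opening: 0.271
F_cw [-9.2 -9.1 -9.5 -7.9 -8.1 -8.5 -9.3 -8.1 -8.2 -7.6] mean -8.55 q 0.135
t 15.85 q 0.135 r 103.9 z 89.7 yawerr(handle-tool) 2.0 F_cw -7.6 F_rad 1.2 Fz 0.1 open 0.266 j6 -100
  to 0.1 [ 1.  -3.7  1.2]
```

```bash
python3 -m creep '[{"delta_pos":[0,0,0],"twist":0,"hand":0.1},{"delta_pos":[0,0,0],"twist":0,"hand":0.6},{"delta_pos":[0,0,0],"twist":0,"hand":0.8},{"delta_pos":[0,0,0],"twist":0,"hand":0.8},{"delta_pos":[0,0,0],"twist":0,"hand":0.8}]' 40;python3 -m creep '[{"delta_pos":[0,0,-10],"twist":0,"hand":0.8},{"delta_pos":[0,0,-30],"twist":0,"hand":0.8},{"delta_pos":[0,0,-35],"twist":0,"hand":0.8},{"delta_pos":[0,0,-30],"twist":0,"hand":0.8},{"delta_pos":[0,0,-10],"twist":0,"hand":0.8}]'
```

```text
t: 16.27
eef_pos: [0.4833, -0.0298, 0.0897]
ee_rot: [-178.4, 3.5, 173.8]
force: [0.2, -0.1, -0.3]
opening: 0.794
t: 16.68
eef_pos: [0.4733, -0.0241, 0.2073]
ee_rot: [-178.6, 3.0, 173.9]
force: [1.7, -0.3, 0.5]
opening: 0.802
```

```bash
python3 -m creep '[{"delta_pos":[-22,19,-5],"twist":0,"hand":0.8},{"delta_pos":[-28,24,-5],"twist":0,"hand":0.8},{"delta_pos":[-24,20,0],"twist":0,"hand":0.8},{"delta_pos":[-4,3,0],"twist":0,"hand":0.8},{"delta_pos":[0,0,0],"twist":0,"hand":0.8}]'
python3 - <<'E'
from h import *
print(manip.read_state()["eef_pos"])
snap("wrist","w8.png");crop("pics/full_w8.png" ,"w8c.png",(140,60,420,260),2.8)
E
```

```text
t: 17.1
eef_pos: [0.5631, 0.0363, 0.2318]
ee_rot: [-178.6, 3.8, 173.9]
force: [0.2, 1.2, 0.2]
opening: 0.8
[0.56306367 0.03625974 0.23181794]
```

View pics/w8.png

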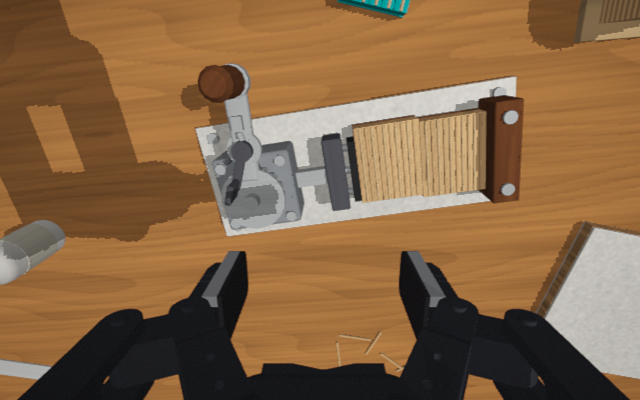

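Run:
```python
from h import *
crop("pics/w8.png" ,"w8d.png",(300,90,400,230),6)
crop("pics/w8.png" ,"w8e.png",(190,50,310,240),4)
crop("pics/w8.png" ,"w8f.png",(400,70,540,230),5)
```

```text
(no output)
```

View pics/w8d.png

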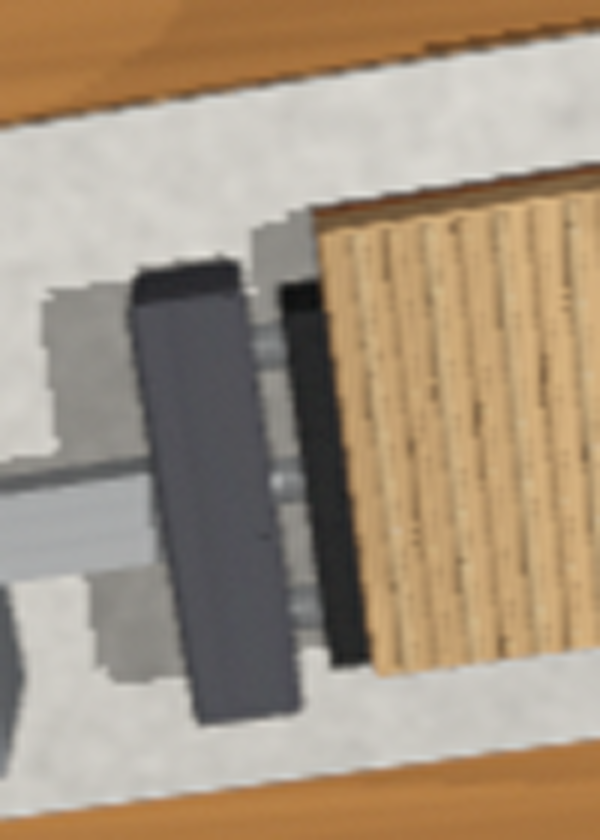

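View pics/w8e.png

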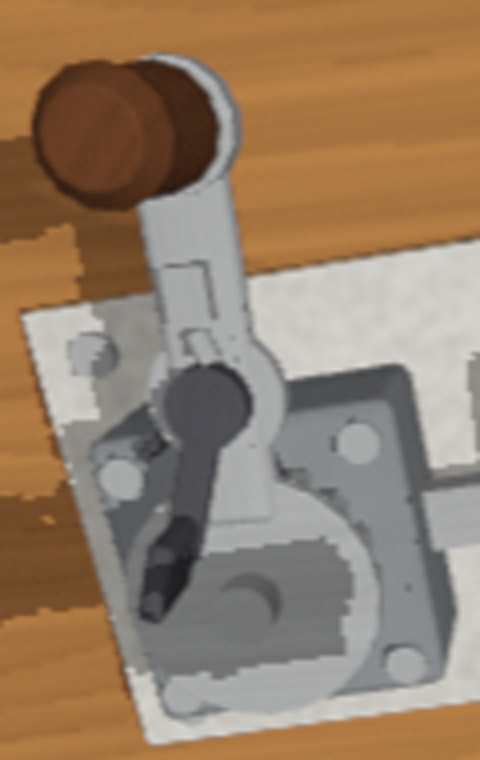

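View pics/w8f.png

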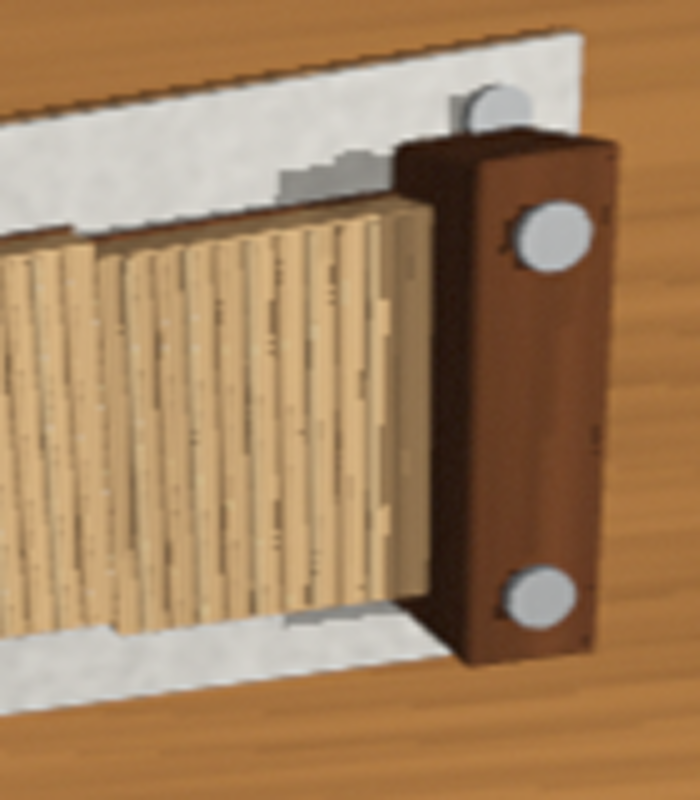

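Run:
```python
from h import *
crop("pics/full_w4.png","w4d.png",(320,120,410,210),8)
crop("pics/w1.png","w1g.png",(340,120,420,210),8)
crop("pics/w8.png","w8g.png",(310,120,390,210),8)
```

```text
(no output)
```

View pics/w4d.png

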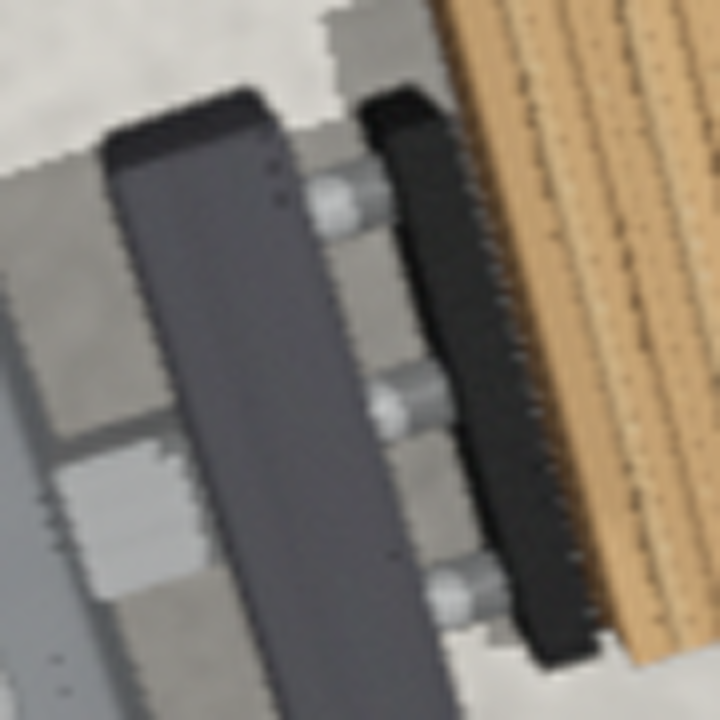

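View pics/w8g.png

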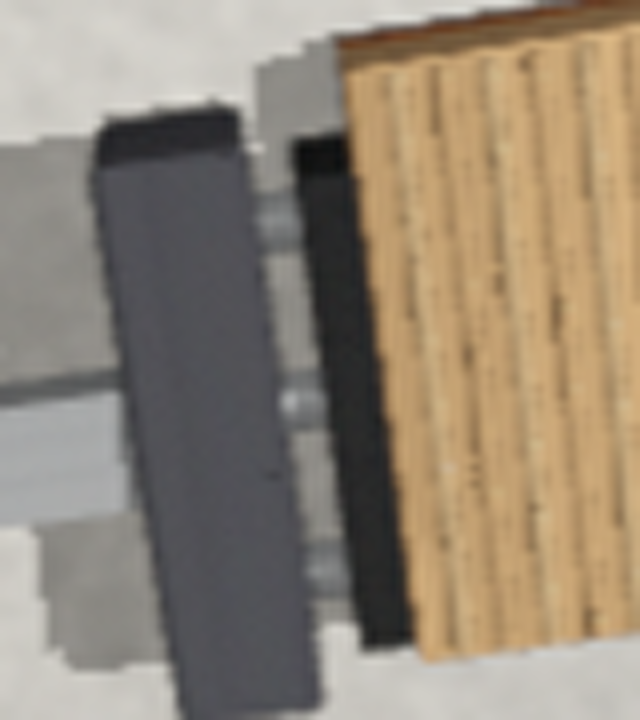

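View pics/w1g.png

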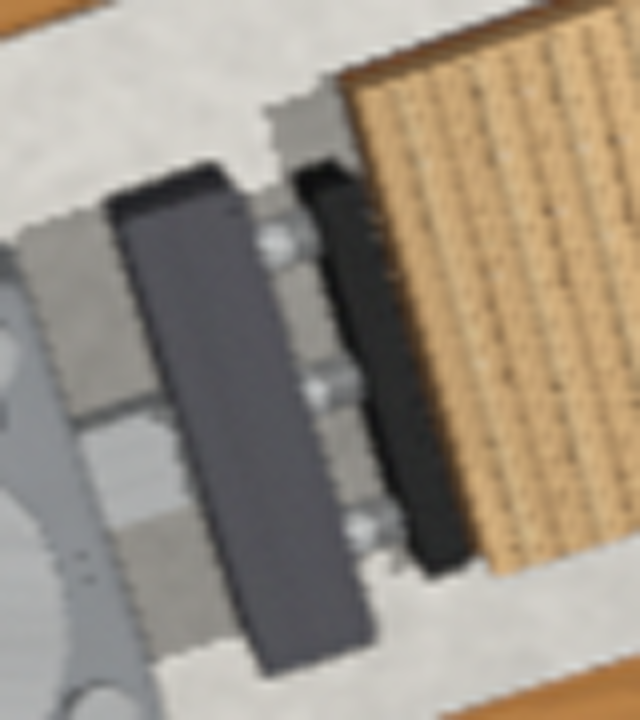

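Run:
```python
from h import *
def ly(f,uv,z):
    d=np.load(f"pics/{f}.npz");p=atz(d["K"],d["T"],uv,z);c,s=np.cos(X0[2]),np.sin(X0[2]);e=p[:2]-X0[:2];return (-s*e[0]+c*e[1])*1000
M={"w4":((320,120),375,455,400),"w1":((340,120),309,368,400),"w8":((310,120),283,322,400)}
for f,(o,a,b,v) in M.items():
    print(f,[( "hj",h,"pz",pz,round(ly(f,(o[0]+b/8,o[1]+v/8),pz)-ly(f,(o[0]+a/8,o[1]+v/8),h),2)) for h in(.038,.044,.05,.056) for pz in(.012,.038)])
# half edges: A near edge, B far edge, fence face
print("half A top edge w8", ly("w8",(310+383/8,120+50),.034), "fence face?", ly("w8",(400+470/5,70+400/5),.052), "B top far", ly("w8",(400+430/5,70+400/5),.034))
```

```text
w4 [('hj', 0.038, 'pz', 0.012, np.float64(10.42)), ('hj', 0.038, 'pz', 0.038, np.float64(8.24)), ('hj', 0.044, 'pz', 0.012, np.float64(10.75)), ('hj', 0.044, 'pz', 0.038, np.float64(8.57)), ('hj', 0.05, 'pz', 0.012, np.float64(11.08)), ('hj', 0.05, 'pz', 0.038, np.float64(8.9)), ('hj', 0.056, 'pz', 0.012, np.float64(11.41)), ('hj', 0.056, 'pz', 0.038, np.float64(9.23))]
w1 [('hj', 0.038, 'pz', 0.012, np.float64(11.07)), ('hj', 0.038, 'pz', 0.038, np.float64(8.48)), ('hj', 0.044, 'pz', 0.012, np.float64(11.54)), ('hj', 0.044, 'pz', 0.038, np.float64(8.95)), ('hj', 0.05, 'pz', 0.012, np.float64(12.02)), ('hj', 0.05, 'pz', 0.038, np.float64(9.42)), ('hj', 0.056, 'pz', 0.012, np.float64(12.49)), ('hj', 0.056, 'pz', 0.038, np.float64(9.9))]
w8 [('hj', 0.038, 'pz', 0.012, np.float64(5.14)), ('hj', 0.038, 'pz', 0.038, np.float64(4.89)), ('hj', 0.044, 'pz', 0.012, np.float64(5.11)), ('hj', 0.044, 'pz', 0.038, np.float64(4.86)), ('hj', 0.05, 'pz', 0.012, np.float64(5.08)), ('hj', 0.05, 'pz', 0.038, np.float64(4.83)), ('hj', 0.056, 'pz', 0.012, np.float64(5.04)), ('hj', 0.056, 'pz', 0.038, np.float64(4.79))]
half A top edge w8 101.57044031507516 fence face? 229.88328251219394 B top far 230.0158898274572
```

Run:
```python
from h import *
a=cv2.imread("pics/scene0.png").astype(int);snap("scene","s9.png")
b=cv2.imread("pics/s9.png").astype(int);d=np.abs(a-b).sum(2)
for n,(u0,v0,u1,v1) in {"wm":(398,135,432,196),"match":(185,198,215,220),"glue":(195,245,225,290),"turq":(328,172,354,198)}.items(): print(n,d[v0:v1,u0:u1].max(),d[v0:v1,u0:u1].mean().round(1))
print(manip.hand_in())
```

```text
wm 138 13.8
match 119 60.7
glue 120 33.7
turq 23 13.1
the job is handed in; nothing more can be done
None
```

View pics/s9.png

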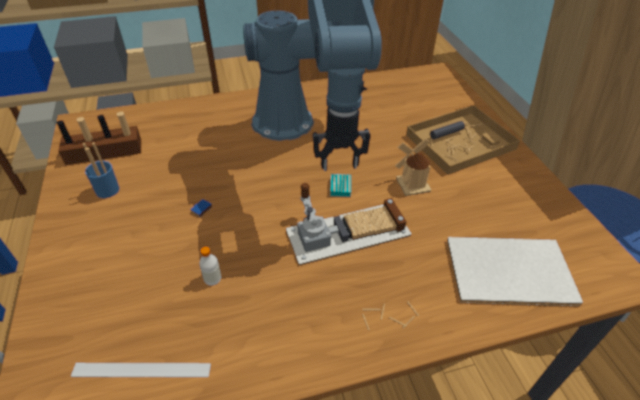

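The clamp is closed on the two halves and handed in at about 17 s of the 64 s allowed. I flipped the lever to tighten, then swung the wrench counter-clockwise to -0.73 rad. It free-wheeled: the force stayed near zero, reading 2 N at the very end, and the jaw did not move. Two clockwise strokes closed the jaw, and then I let go and lifted clear.

Last checks:
- **Clamping force:** The force at the knob was about 8.5 N, which means roughly 32 N on the pad. The spring gap in the last wrist picture was about 5 mm, a compression of about 4 mm or roughly 28 N. The two agree within measuring error.
- **Halves:** The stack measured 128.4 mm against a nominal 128 mm, with its far edge at the fence face.
- **Lever:** It still sits on the tighten side.
- **Bystanders:** The windmill, matchbox and glue bottle stand at the same pixels as at the start. The automatic before/after comparison was not clean for them; I put that down to the arm's shadow falling across the matchbox and glue and to the lighting on the windmill.

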